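# Bring the carafe's ball stopper out of its caddy on the dish

## Task

Lift the wooden cover off the caddy's two pins and set it down flat on the middle of the cork mat without dropping it. Then take the blue dish by its arched handle, lift it straight up until it is a few centimetres clear above the caddy's rim, and only then give it a quarter turn (either way) so that the arch stands square across the caddy's length, keeping the dish level all the while and the loose ball resting in its middle, untouched. Finish while still holding the dish there, level and still above the middle of the caddy, with the other things on the top left where they are.

Things in the scene. Friction and masses are not known exactly. Their poses are not given: they have to be found in the camera images.
- caddy: Brown open-topped wooden box, fixed to the white top, 220 mm long (its x) x 166 mm wide (y) x 98 mm high, inside 176 x 150 mm, inner floor 8 mm up. Origin: centre of its underside; z up. On its rim, mid each short side (99 mm either side of the centre along x), stands a brass pin 8 mm thick, 14 mm tall.
- mat: Flat cork mat fixed on the white top, 260 mm (its x) x 210 mm (its y), 4 mm thick. Origin: centre of its underside.
- cover_grip (a point): Centre of the grip of the loose pale wooden cover. The grip is a black bar on the plate's middle, 60 mm long (x, the plate's long axis), 14 mm wide (y), 36 mm tall; this point is 28 mm above the plate's underside, 20 mm above its upper face, 16 mm below the grip's top. z up.
- dish_grip (a point): Centre of the flat steel bar that tops the dish's arched handle: 135 mm long (along x), 10 mm wide (y), 14 mm tall, its centre 77 mm above the dish's underside. The arch's legs stand at x = +-65 mm on the dish's rim. About 34 mm of free air between the ball's top and the bar. z up.
- dish_middle (a point): Point on the dish's axis at the height of the resting ball's centre, 57 mm below the middle of the handle bar; axes as dish_grip.
- ball_center (a point): Centre of the loose cork ball, 32 mm across, 14 g, resting in the middle of the dish, whose inside slopes up all round at about 15 degrees.
- cover: The cover, 0.22 kg: plate 220 (x) x 166 (y) x 8 mm, origin at the centre of its underside. It lies on the caddy's rim with the caddy's pins standing in its two 12 mm holes, 6 mm proud: it must go straight up more than 14 mm to come free.
- dish: The blue round dish, 128 mm across, rim 26 mm high, 0.14 to 0.28 kg; origin at the centre of its underside, axes as dish_grip. It stands loose on the caddy's inner floor under the cover, within 10 mm of the middle, at first with its arch along the caddy's length (within 5 degrees).
- ball: The ball; its axes turn as it rolls.
- tin: Bystander: low green tin, 64 mm across, 60 mm tall; origin under its centre.
- sugar: Bystander: white sugar jar, 70 mm across, 85 mm tall; origin under its centre.
- mug: Bystander: white mug, 80 mm across, 90 mm tall; origin under its centre.
- glass_a: Bystander: clear tumbler standing mouth down, 74 mm across, 100 mm tall; origin under its centre.
- glass_b: Bystander: clear tumbler like the other; origin under its centre.
- carafe: Bystander: clear carafe, 96 mm across, 230 mm tall; origin under its centre.
- remote: Bystander: black remote control lying flat, 45 x 150 x 18 mm; origin under its centre.

How it is judged:
By the outcome, as a careful person would: the job done as asked, in the order asked, and still so for the second after the job is handed in, while the arm keeps its last pose, push and grip.
It also fails if it takes over 67 s, if anything falls off the work surface, if the arm or the gripper's body presses on something with over 40 N, if the wrist force passes 120 N, or if a joint passes its speed limit or range.

## Robot

A 6-joint arm with a two-finger parallel gripper is mounted at the origin on the work surface. World frame = base frame: x ahead of the robot, y to its left, z up, the work surface at z = 0. Lengths are in m, angles in degrees, forces in N, time in s.
With the tool pointing down it reaches from about 0.35 to 0.875 m from the base axis. Payload 4.2 kg.
Tool frame: the origin (TCP) lies between the finger pads; the fingertips stand 14 mm ahead of it and the grasp point (between the pads) lies 5 mm behind it (r.tcp_to_tips is the distance from the TCP to the fingertips, in m); y points along the fingers, x is the direction in which the jaws open and shut, and the axes are right-handed (so a half turn about y gives the same grasp; the last joint's range is limited). The gripper opens to 87 mm and grips with 3 to 60 N. Pads are 19 mm wide; open, the fingers measure 117 mm over their backs; the gripper's body (75 mm by 190 mm) begins 51 mm behind the grasp point.
Start: joints at [-54.339, 22.042, 0.453, 0, -68.411, -14.817], TCP at [0.222, -0.584, 0.237] pointing down, gripper open.
Joint ranges: [-179.83, 179.83], [-69.29, 118.12], [-61.27, 80.66], [-181.25, 117.63], [-171.15, -9.14], [-177.46, 177.46]. Speed limits (degrees/s): [159.86, 159.86, 180, 180, 180, 180].

## Interface

Orientations are given as a 3x3 rotation matrix whose columns are the frame's x, y, z axes.
In Python, from station import sense, optics, ticket, r gives the robot as it stands.
- The arm moves only by the tool carry_out, never from a script. Its argument "steps" is a list that holds one entry, the list of rows, each a list of 6 numbers: the shift along the world's x, y, z in cm, then the turn, a rotation vector about the world's x, y, z in rad. A call has 1 to 20 rows; each row is the pose to reach, as a shift and turn from the pose commanded when the call began; what a row does not reach only later rows make up. A row lasts 1/8 s, in which the tool goes at most 62.5 mm and 10.7 degrees, less where a joint would pass 70% of its speed; a pose out of reach is approached as far as the arm can. A call with a gripper value outside its range is refused whole. "fingers" is the closure in counts, from 0 (fully open) to 255 (shut), set as the call begins (left out, the last holds). The fingers move at their own pace and stop on an object; the grip force is fixed at half the most. Time passes only in rows, so rows that repeat a pose let the fingers close. It gives the time, the measured TCP pose, the force and the opening at its end, in the units of the state.
- sense(): the state, without advancing time (a new reading comes with each control period).
- optics.capture(name): name is "scene" or "top" or "wrist"; returns a dict with "image" (480x640x3 uint8, red, green, blue), "fov_y" (degrees; the focal length in pixels is half the picture's height over the tangent of half this angle, whatever the lens; pixels are square), "cx", "cy" (the principal point, pixels), "k1" (the pictures are not rectified: a ray, as slopes to the right and down, at radius r is drawn at 1 + k1 r^2 times it, then the intrinsics apply), "rvec" (rotation vector, rad) and "tvec" (3), from world to camera coordinates, as OpenCV has them. Camera axes: x right, y down, z forward; pixel columns grow to the right and rows downward; lengths in m; the calibration is good to about 2 mm. A picture is of the moment at which its call begins. There is no depth.
- ticket.finish_job(): hands the job in, once; it reports no verdict.
The state is a dict: "time_s": time; "joints": joint angles; "joint_velocities": joint speeds; "effort": joint torques, N m; "tcp_pos": TCP position; "ee_rot": TCP orientation; "wrist_force": force on the tool from outside, world axes, zero at the start; "moment": the same for the moment, N m; "gripper_width": opening from 0.0 (shut) to 1.0 (fully open).
Only numpy, scipy, OpenCV 4.12 (cv2) and the standard library are available. Lean on these libraries where they do the work, as an engineer would, in place of code of your own. Each camera call takes 0.05 s, during which the arm holds its last target.

## Working session

There is one attempt and no reset: what is moved stays moved. The work goes in short steps, Python scripts to look and compute and a tool call to move; the robot and the scene stay as the last step left them, time stands still between calls to the robot, and variables do not carry over. Pictures are saved under pics/ and viewed, and the job is handed in when it is done.

Besides the shell and the picture viewer there is one more tool, called as name(argument=value, ...), one argument or row to a line, values as JSON. carry_out: Moves the arm, as the interface text tells. Its arguments: {"type":"object","properties":{"steps":{"type":"array","items":{"type":"array","items":{"type":"array","items":{"type":"number"}}}},"fingers":{"type":"number"}},"required":["steps"]}

```bash
mkdir -p pics; ls; cat > h.py <<'E'
import numpy as np, cv2
from station import sense, optics, ticket, r
def cap(n,fn=None):
    c=optics.capture(n)
    if fn: cv2.imwrite('pics/'+fn,cv2.cvtColor(c['image'],cv2.COLOR_RGB2BGR))
    return c
def ray(c,u,v):
    f=240/np.tan(np.radians(c['fov_y'])/2)
    d=np.array([(u-c['cx'])/f,(v-c['cy'])/f]); s=d.copy()
    for _ in range(30): s=d/(1+c['k1']*(s@s))
    R=cv2.Rodrigues(np.array(c['rvec'],float))[0]; t=np.array(c['tvec'],float).ravel()
    return -R.T@t, R.T@np.array([s[0],s[1],1.])
def onz(c,u,v,z):
    o,d=ray(c,u,v); return o+d*(z-o[2])/d[2]
def proj(c,p):
    f=240/np.tan(np.radians(c['fov_y'])/2)
    R=cv2.Rodrigues(np.array(c['rvec'],float))[0]; t=np.array(c['tvec'],float).ravel()
    q=R@np.array(p,float)+t; s=q[:2]/q[2]; s=s*(1+c['k1']*(s@s)); return s*f+[c['cx'],c['cy']]
E
python3 - <<'E'
from h import *
for n in ('scene','top','wrist'):
    c=cap(n,n+'0.png'); o,d=ray(c,320,240); print(n,c['fov_y'],c['k1'],o.round(3),d.round(3))
s=sense(); print(s)
E
```

```text
pics
scene 54.502504561824615 0.03158501895836021 [ 0.929 -0.525  1.152] [-0.285  0.443 -0.85 ]
top 54.32069614172567 -0.08398916366743402 [0.46  0.014 1.291] [ 0.1   -0.004 -0.995]
wrist 63.645608073326066 0.013791928026905487 [ 0.157 -0.608  0.384] [ 0.227  0.095 -0.969]
{'time_s': 0.15, 'joints': array([-5.43384527e+01,  2.20805112e+01,  3.98596669e-01, -1.91284560e-02,
       -6.84105085e+01, -1.48162003e+01]), 'joint_velocities': array([-0.0029866 , -0.08528761,  0.20981723,  0.06182935, -0.05305081,
        0.09052403]), 'effort': array([ 2.36981205e-04, -3.91052592e+01,  1.87587959e+01,  4.22234908e+00,
        1.23666652e-02, -1.52401567e-04]), 'tcp_pos': array([ 0.22226315, -0.58369596,  0.23572163]), 'ee_rot': array([[-3.55731119e-01, -6.88191892e-04, -9.34588090e-01],
       [ 9.34586906e-01,  1.49155606e-03, -3.55731767e-01],
       [ 1.63880224e-03, -9.99998651e-01,  1.12582225e-04]]), 'wrist_force': array([ 0.70412253, -0.52433948, -0.29687948]), 'moment': array([-0.03563613, -0.01685938, -0.00832941]), 'gripper_width': 1.0023401075119014}
```

View pics/scene0.png

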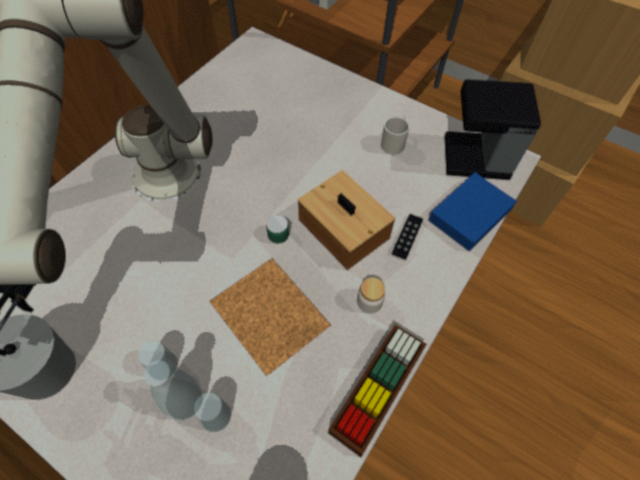

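View pics/top0.png

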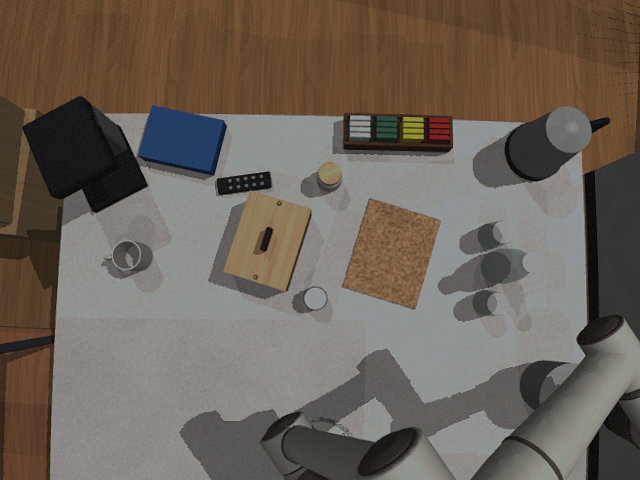

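View pics/wrist0.png

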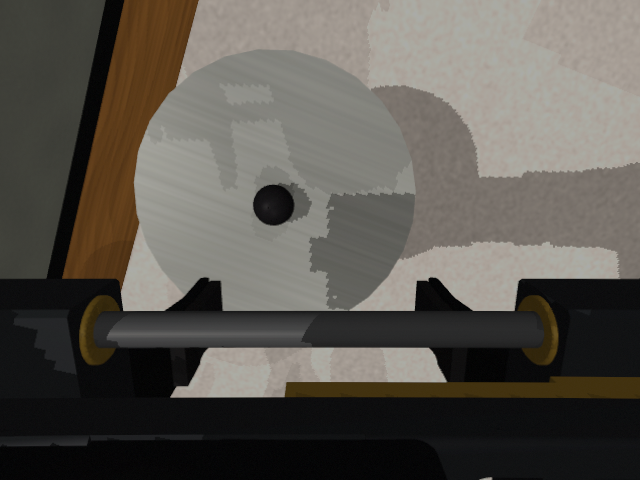

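```bash
python3 - <<'E'
from h import *
for n,rois in (('top',dict(cover=(215,180,320,300),mat=(335,190,450,320))),('scene',dict(cover=(290,165,400,270),mat=(200,250,340,380)))):
    c=cap(n); im=c['image']; hsv=cv2.cvtColor(im,cv2.COLOR_RGB2HSV)
    for k,(x0,y0,x1,y1) in rois.items():
        sub=hsv[y0:y1,x0:x1]
        if k=='cover':
            m=((sub[...,0]>8)&(sub[...,0]<28)&(sub[...,1]>70)&(sub[...,2]>150)).astype(np.uint8)
            z=.106
        else:
            m=((sub[...,0]>5)&(sub[...,0]<28)&(sub[...,1]>80)).astype(np.uint8); z=.004
        m=cv2.morphologyEx(m,cv2.MORPH_CLOSE,np.ones((9,9)))
        m=cv2.morphologyEx(m,cv2.MORPH_OPEN,np.ones((5,5)))
        cs,_=cv2.findContours(m,0,1); q=max(cs,key=cv2.contourArea)
        pts=np.array([onz(c,x0+u,y0+v,z)[:2] for u,v in q[:,0]],np.float32)
        (ce,sz,a)=cv2.minAreaRect(pts); print(n,k,np.round(ce,4),np.round(sz,3),round(a,2))
        print(cv2.boxPoints((ce,sz,a)).round(3).tolist())
        cv2.imwrite(f'pics/m_{n}_{k}.png',m*255)
        if k=='cover':
            g=(sub[...,2]<70).astype(np.uint8); 
            g[:, :]*=cv2.morphologyEx(cv2.drawContours(np.zeros_like(m),[cv2.convexHull(q)],-1,1,-1),cv2.MORPH_ERODE,np.ones((15,15)))
            cs,_=cv2.findContours(g,0,1); b=max(cs,key=cv2.contourArea)
            pts=np.array([onz(c,x0+u,y0+v,.142)[:2] for u,v in b[:,0]],np.float32)
            print('grip',cv2.minAreaRect(pts),cv2.minAreaRect(b))
    x0,y0,x1,y1=rois['cover']
    cv2.imwrite(f'pics/z_{n}.png',cv2.resize(cv2.cvtColor(im[y0:y1,x0:x1],cv2.COLOR_RGB2BGR),None,fx=5,fy=5,interpolation=2))
E
```

```text
Traceback (most recent call last):
ValueError: max() iterable argument is empty
```

```bash
cat > m.py <<'E'
from h import *
def rect(c,k,roi,z,lo,hi):
    x0,y0,x1,y1=roi; hsv=cv2.cvtColor(c['image'],cv2.COLOR_RGB2HSV)
    m=cv2.inRange(hsv[y0:y1,x0:x1],lo,hi)
    m=cv2.morphologyEx(m,cv2.MORPH_CLOSE,np.ones((9,9),np.uint8)); m=cv2.morphologyEx(m,cv2.MORPH_OPEN,np.ones((5,5),np.uint8))
    cs,_=cv2.findContours(m,0,1); q=max(cs,key=cv2.contourArea)
    pts=np.array([onz(c,x0+u,y0+v,z)[:2] for u,v in q[:,0]],np.float32)
    ce,sz,a=cv2.minAreaRect(pts); print(k,np.round(ce,4),np.round(sz,3),round(a,2))
    return ce,sz,a
E
python3 - <<'E'
from m import *
for n,rois in (('top',dict(cover=(215,180,320,300),mat=(335,190,450,320))),('scene',dict(cover=(290,165,400,270),mat=(200,250,340,380)))):
    c=cap(n); im=c['image']; hsv=cv2.cvtColor(im,cv2.COLOR_RGB2HSV)
    x0,y0,x1,y1=rois['cover']
    cv2.imwrite(f'pics/z_{n}.png',cv2.resize(cv2.cvtColor(im[y0:y1,x0:x1],cv2.COLOR_RGB2BGR),None,fx=5,fy=5,interpolation=2))
    print(hsv[260,260] if n=='top' else hsv[200,330], hsv[250,390] if n=='top' else hsv[310,270])
    rect(c,n+' cover',rois['cover'],.106,(5,50,130),(30,255,255))
    rect(c,n+' mat',rois['mat'],.004,(5,60,40),(30,255,255))
    sub=hsv[y0:y1,x0:x1]
    gx={'top':(255,222,280,255),'scene':(332,188,360,218)}[n]
    rect(c,n+' grip',gx,.142,(0,0,0),(180,255,70))
E
```

```text
[ 19  94 144] [ 15 117 120]
top cover [0.5774 0.1449] [0.165 0.219] 73.97
top mat [ 0.5585 -0.19  ] [0.21  0.259] 74.0
top grip [0.5705 0.1444] [0.018 0.069] 75.15
[ 18 128 167] [ 16 146 164]
scene cover [0.5782 0.1457] [0.169 0.222] 73.92
scene mat [ 0.5607 -0.1898] [0.21 0.26] 73.82
scene grip [0.5898 0.1318] [0.03  0.078] 64.13
```

View pics/z_top.png

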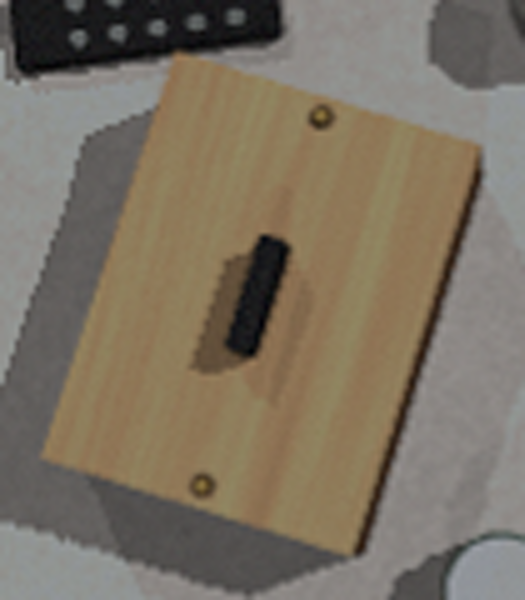

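View pics/z_scene.png

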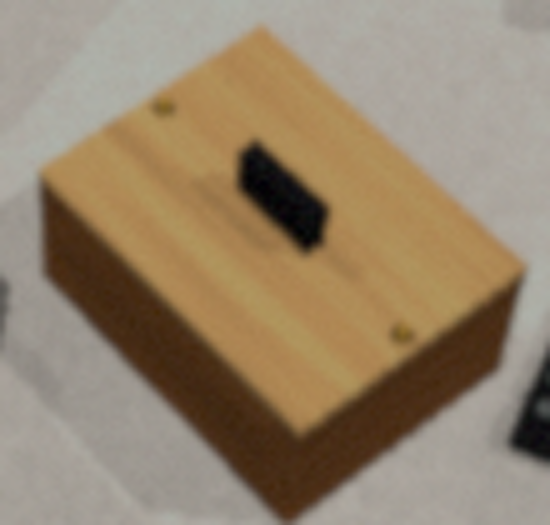

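```bash
python3 - <<'E'
from m import *
c=cap('top'); P=[]
for u,v in ((215+320/5,180+116/5),(215+202/5,180+486/5)): P.append(onz(c,u,v,.112)); print(P[-1].round(4))
d=P[0]-P[1]; print((P[0]+P[1])[:2]/2, np.linalg.norm(d), np.degrees(np.arctan2(d[1],d[0])))
c=cap('scene'); P=[]
for u,v in ((290+402/5,165+332/5),(290+163/5,165+106/5)): P.append(onz(c,u,v,.112))
d=P[0]-P[1]; print((P[0]+P[1])[:2]/2, np.linalg.norm(d), np.degrees(np.arctan2(d[1],d[0])))
for n,u,v,z in (('tin',315,298,.06),('sugar',330,172,.085)):
    c=cap('top'); print(n,onz(c,u,v,z).round(3))
s=sense(); print(s['time_s'],s['tcp_pos'],np.degrees(np.arctan2(s['ee_rot'][1,0],s['ee_rot'][0,0])))
E
```

```text
[0.6706 0.1159 0.112 ]
[0.4806 0.1697 0.112 ]
[0.57559345 0.14282757] 0.19743762676683382 -15.811210947966867
[0.5812533  0.14183134] 0.19662483955627358 -15.775114780062937
tin [0.431 0.019 0.06 ]
sugar [ 0.762 -0.013  0.085]
0.5 [ 0.22240342 -0.58403161  0.23651575] 110.84464318632546
```

carry_out(
  steps=[
    [[0,0,3,0,0,0],[0,0,8,0,0,0],[0.5,1,13,0,0,0],[2,4,16,0,0,-0.03],[4.5,9,16,0,0,-0.08],[7,14.5,16,0,0,-0.13],[9.5,20,16,0,0,-0.18],[12.5,25.5,16,0,0,-0.23],[15,31,16,0,0,-0.28],[18,36.5,16,0,0,-0.33],[20.5,42,16,0,0,-0.38],[23.5,47.5,16,0,0,-0.43],[26,53,16,0,0,-0.48],[28.5,58.5,15,0,0,-0.53],[31,63.5,13,0,0,-0.57],[33,68,11,0,0,-0.61],[34.5,71,9,0,0,-0.63],[35.5,72.5,8,0,0,-0.64],[35.6,72.8,7,0,0,-0.642],[35.6,72.8,7,0,0,-0.642]],
  ],
  fingers=0,
)

```text
time_s: 3.0
tcp_pos: [0.578, 0.143, 0.3063]
ee_rot: [[0.275, -0.001, -0.961], [0.961, -0.001, 0.275], [-0.001, -1.0, 0.001]]
wrist_force: [0.2, 0.3, 0.7]
gripper_width: 1.001
```

```bash
python3 - <<'E'
from m import *
c=cap('wrist','w1.png')
s=sense(); print(s['time_s'],s['tcp_pos'],s['ee_rot'].round(4),np.degrees(np.arctan2(s['ee_rot'][1,0],s['ee_rot'][0,0])))
print(proj(c,[.578,.144,.142]),proj(c,[.5+.173,.1166,.112]))
E
```

```text
3.05 [0.57819301 0.14287759 0.30714016] [[ 2.754e-01  4.000e-04 -9.613e-01]
 [ 9.613e-01 -1.000e-04  2.754e-01]
 [-0.000e+00 -1.000e+00 -5.000e-04]] 74.01296396892067
[318.26901776 229.45939609] [318.11302825 322.72120869]
```

View pics/w1.png

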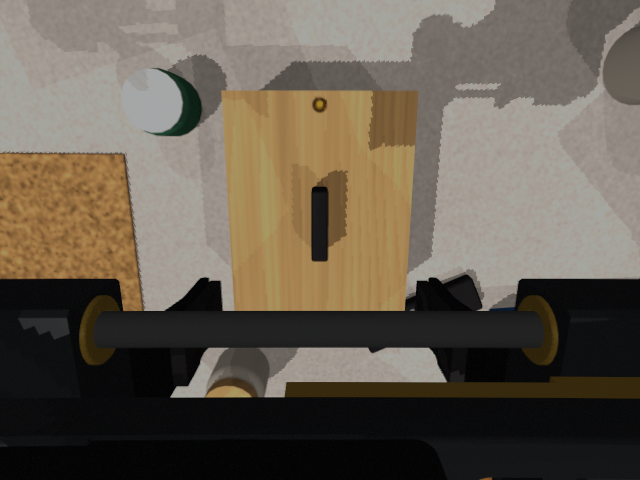

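```bash
python3 - <<'E'
from m import *
c=cap('wrist')
a=onz(c,319.7,191,.142);b=onz(c,319.7,262,.142); print(a,b,(a+b)/2,np.linalg.norm(a-b))
p=onz(c,319.7,103,.112);ax=np.array([np.cos(np.radians(16)),-np.sin(np.radians(16))]); print(p, p[:2]+.099*ax)
d=b-a;print(np.degrees(np.arctan2(d[1],d[0])))
q=rect(c,'x',(220,60,440,300),.106,(8,60,80),(30,255,255)) 
E
```

```text
[0.54842058 0.15377472 0.142     ] [0.60616512 0.13724616 0.142     ] [0.57729285 0.14551044 0.142     ] 0.06006350885812232
[0.48143142 0.17311087 0.112     ] [0.57659633 0.14582277]
-15.97302097129472
x [0.5611 0.1482] [0.17 0.19] 73.95
```

carry_out(
  steps=[
    [[-0.05,0.1,-1,0,0,0],[-0.1,0.2,-3,0,0,0],[-0.1,0.2,-6,0,0,0],[-0.1,0.2,-9,0,0,0],[-0.1,0.2,-12,0,0,0],[-0.1,0.2,-14.5,0,0,0],[-0.1,0.2,-16.5,0,0,0],[-0.1,0.2,-17.5,0,0,0],[-0.1,0.2,-17.9,0,0,0],[-0.1,0.2,-17.9,0,0,0],[-0.1,0.2,-17.9,0,0,0]],
  ],
)

```text
time_s: 4.47
tcp_pos: [0.5779, 0.1461, 0.1284]
ee_rot: [[0.275, 0.002, -0.962], [0.962, 0.001, 0.275], [0.001, -1.0, -0.001]]
wrist_force: [0.1, 0.0, -0.6]
gripper_width: 1.0
```

carry_out(
  steps=[
    [[0,0,0,0,0,0],[0,0,0,0,0,0],[0,0,0,0,0,0],[0,0,0,0,0,0],[0,0,0,0,0,0],[0,0,0,0,0,0],[0,0,0,0,0,0],[0,0,0,0,0,0]],
  ],
  fingers=255,
)

```text
time_s: 5.48
tcp_pos: [0.5773, 0.1457, 0.1275]
ee_rot: [[0.275, -0.0, -0.962], [0.962, -0.001, 0.275], [-0.001, -1.0, 0.0]]
wrist_force: [-0.6, -1.4, 1.0]
gripper_width: 0.171
```

carry_out(
  steps=[
    [[0,0,0.2,0,0,0],[0,0,0.5,0,0,0],[0,0,1,0,0,0],[0,0,1.5,0,0,0],[0,0,2,0,0,0],[0,0,2.5,0,0,0],[0,0,3.2,0,0,0],[0,0,4,0,0,0],[0,0,5,0,0,0],[0,0,6.5,0,0,0],[0,0,8,0,0,0],[0,0,9.5,0,0,0],[0,0,10.5,0,0,0],[0,0,11,0,0,0],[0,0,11,0,0,0],[0,0,11,0,0,0]],
  ],
)

```text
time_s: 7.48
tcp_pos: [0.5771, 0.1458, 0.2369]
ee_rot: [[0.275, -0.001, -0.962], [0.962, -0.0, 0.275], [-0.001, -1.0, 0.001]]
wrist_force: [-0.0, -0.4, -2.3]
gripper_width: 0.157
```

```bash
python3 - <<'E'
from m import *
c=cap('wrist','w2.png');c=cap('scene','s2.png');c=cap('top','t2.png')
s=sense(); print(s['time_s'],s['tcp_pos'],s['wrist_force'],s['moment'],s['gripper_width'])
E
```

```text
7.625 [0.57721695 0.14583748 0.23697587] [-0.11948379 -0.27090684 -2.1623983 ] [-0.06073659  0.0222984   0.06024199] 0.16017464262034972
```

View pics/s2.png

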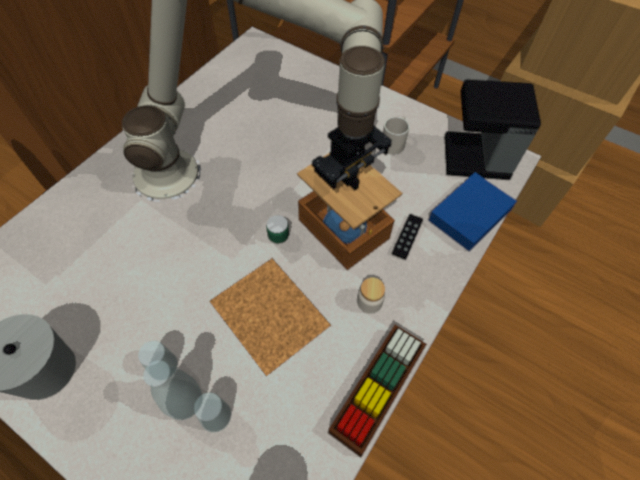

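View pics/w2.png

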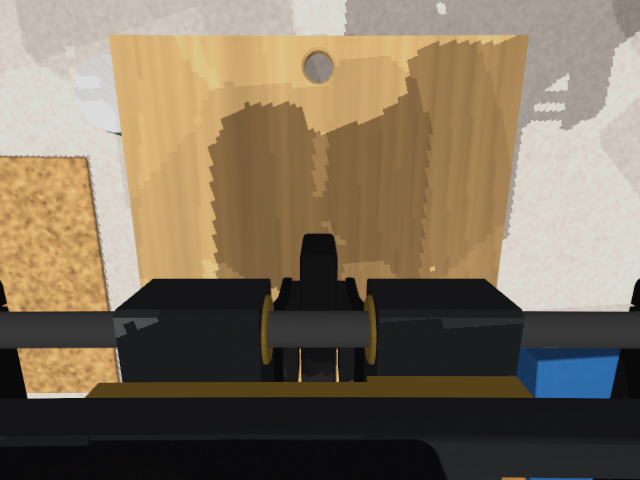

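carry_out(
  steps=[
    [[-0.05,-0.8,0,0,0,0],[-0.1,-2.3,0,0,0,0],[-0.2,-4.3,0,0,0,0],[-0.35,-6.8,0,0,0,0],[-0.5,-9.3,0,0,0,0],[-0.6,-11.8,0,0,0,0],[-0.75,-14.3,0,0,0,0],[-0.9,-16.8,0,0,0,0],[-1,-19.3,0,0,0,0],[-1.15,-21.8,0,0,0,0],[-1.3,-24.3,0,0,0,0],[-1.4,-26.8,0,0,0,0],[-1.55,-29.3,-1,0,0,0],[-1.65,-31.3,-3,0,0,0],[-1.75,-32.7,-6,0,0,0],[-1.8,-33.4,-9,0,0,0],[-1.8,-33.55,-12,0,0,0],[-1.8,-33.55,-14,0,0,0],[-1.8,-33.55,-15,0,0,0],[-1.8,-33.55,-15,0,0,0]],
  ],
)

```text
time_s: 10.12
tcp_pos: [0.559, -0.1902, 0.0873]
ee_rot: [[0.275, -0.001, -0.961], [0.961, -0.0, 0.275], [-0.0, -1.0, 0.001]]
wrist_force: [0.4, -0.2, -2.5]
gripper_width: 0.161
```

```bash
python3 - <<'E'
from m import *
c=cap('wrist','w3.png');c=cap('top','t3.png');c=cap('scene','s3.png')
s=sense(); print(s['time_s'],s['tcp_pos'],s['wrist_force'],s['moment'],s['gripper_width'])
E
```

```text
10.275 [ 0.56016103 -0.18985482  0.0887781 ] [ 0.44275148  0.11825944 -2.17312333] [-0.08612066 -0.04520897  0.03928652] 0.15987915699444766
```

View pics/t3.png

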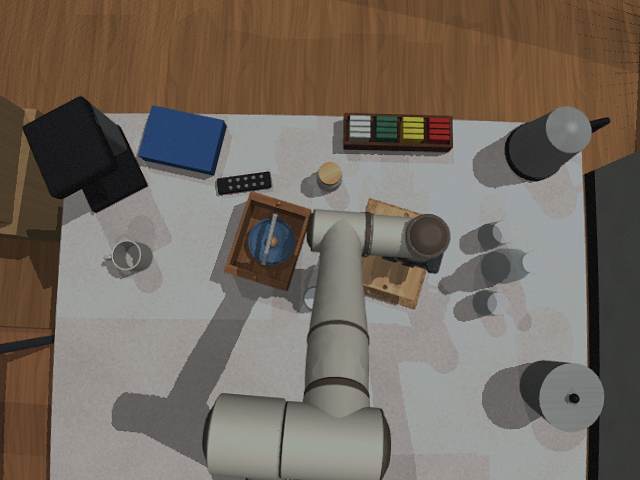

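View pics/w3.png

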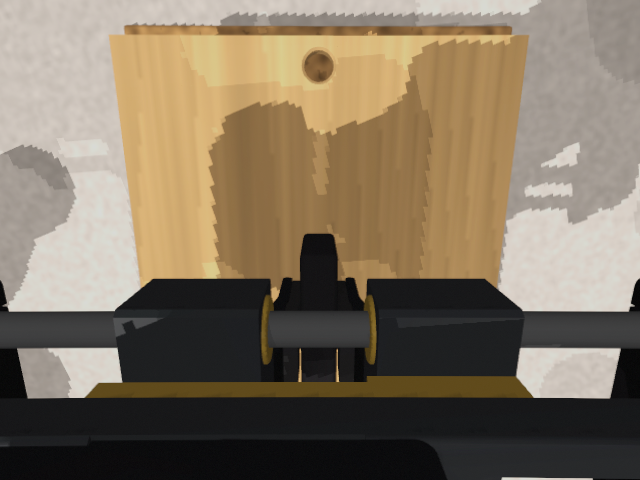

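View pics/s3.png

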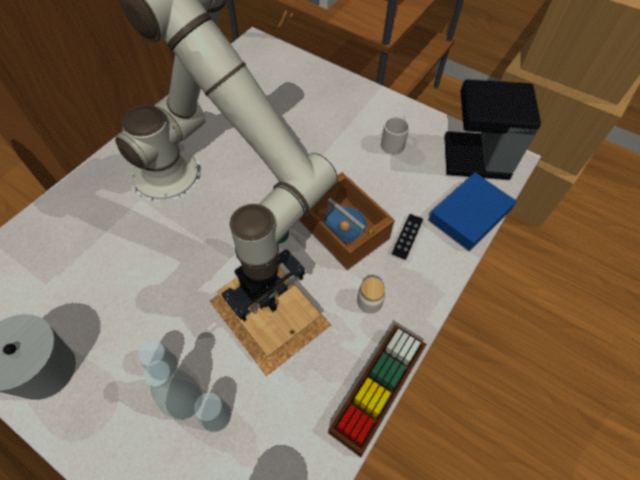

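carry_out(
  steps=[
    [[0,0,-0.7,0,0,0],[0,0,-1.6,0,0,0],[0,0,-2.5,0,0,0],[0,0,-3.3,0,0,0],[0,0,-4,0,0,0],[0,0,-4.5,0,0,0],[0,0,-4.8,0,0,0],[0,0,-5,0,0,0],[0,0,-5,0,0,0],[0,0,-5,0,0,0]],
  ],
)

```text
time_s: 11.52
tcp_pos: [0.5596, -0.1896, 0.0378]
ee_rot: [[0.275, 0.0, -0.962], [0.962, -0.0, 0.275], [0.0, -1.0, -0.0]]
wrist_force: [0.7, -0.3, -2.3]
gripper_width: 0.16
```

carry_out(
  steps=[
    [[0,0,-0.1,0,0,0],[0,0,-0.2,0,0,0],[0,0,-0.3,0,0,0],[0,0,-0.3,0,0,0],[0,0,-0.3,0,0,0]],
  ],
)

```text
time_s: 12.15
tcp_pos: [0.5594, -0.1896, 0.0346]
ee_rot: [[0.275, 0.0, -0.962], [0.962, -0.0, 0.275], [-0.0, -1.0, -0.0]]
wrist_force: [-0.0, -0.2, -1.7]
gripper_width: 0.157
```

carry_out(
  steps=[
    [[0,0,-0.05,0,0,0],[0,0,-0.1,0,0,0],[0,0,-0.1,0,0,0]],
  ],
)

```text
time_s: 12.52
tcp_pos: [0.5594, -0.1895, 0.0336]
ee_rot: [[0.275, 0.0, -0.962], [0.962, -0.0, 0.275], [-0.0, -1.0, -0.0]]
wrist_force: [-0.3, -0.4, -2.0]
gripper_width: 0.16
```

carry_out(
  steps=[
    [[0,0,-0.05,0,0,0],[0,0,-0.1,0,0,0],[0,0,-0.1,0,0,0]],
  ],
)

```text
time_s: 12.9
tcp_pos: [0.5595, -0.1896, 0.0335]
ee_rot: [[0.274, 0.0, -0.962], [0.962, -0.0, 0.274], [-0.0, -1.0, -0.0]]
wrist_force: [-1.7, 0.8, 5.2]
gripper_width: 0.156
```

carry_out(
  steps=[
    [[0,0,0,0,0,0],[0,0,0,0,0,0],[0,0,0,0,0,0],[0,0,0,0,0,0],[0,0,0,0,0,0],[0,0,0,0,0,0],[0,0,0,0,0,0]],
  ],
  fingers=0,
)

```text
time_s: 13.78
tcp_pos: [0.5594, -0.1896, 0.0326]
ee_rot: [[0.275, 0.0, -0.962], [0.962, -0.0, 0.275], [-0.0, -1.0, -0.0]]
wrist_force: [-0.6, -0.5, -0.2]
gripper_width: 0.872
```

carry_out(
  steps=[
    [[0,0,0.5,0,0,0],[0,0,1.5,0,0,0],[0,0,3,0,0,0],[0,0,5,0,0,0],[0,0,8,0,0,0],[0,0,12,0,0,0],[0,0,16,0,0,0],[0,1,20,0,0,0],[0.3,4,24,0,0,0],[0.6,8,27,0,0,0],[0.8,12,29,0,0,0],[1,16,29,0,0,0],[1.2,20,29,0,0,0],[1.4,24,29,0,0,0],[1.6,28,29,0,0,0],[1.7,31,28,0,0,0],[1.8,33,27.5,0,0,0],[1.8,33.5,27,0,0,0],[1.8,33.5,27,0,0,0],[1.8,33.5,27,0,0,0]],
  ],
)

```text
time_s: 16.27
tcp_pos: [0.5776, 0.1445, 0.303]
ee_rot: [[0.276, 0.001, -0.961], [0.961, -0.0, 0.276], [0.0, -1.0, -0.001]]
wrist_force: [0.0, -0.4, 0.3]
gripper_width: 1.005
```

```bash
python3 - <<'E'
from m import *
c=cap('wrist','w4.png');c=cap('top','t4.png');c=cap('scene','s4.png')
rect(c,'cover',(200,250,340,380),.012,(5,60,40),(30,255,255))
s=sense(); print(s['time_s'],s['tcp_pos'],s['ee_rot'].round(4),s['gripper_width'])
E
```

```text
cover [ 0.5633 -0.1922] [0.209 0.259] 73.88
16.425 [0.57755202 0.14472499 0.30293805] [[ 2.756e-01  5.000e-04 -9.613e-01]
 [ 9.613e-01  2.000e-04  2.756e-01]
 [ 3.000e-04 -1.000e+00 -5.000e-04]] 0.9994904367632426
```

View pics/w4.png

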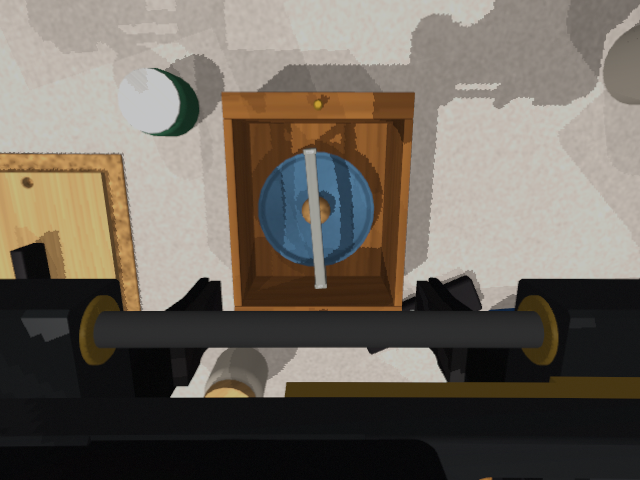

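View pics/t4.png

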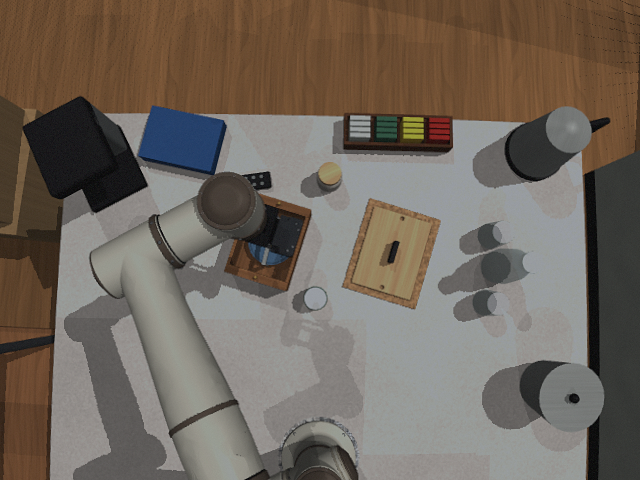

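View pics/s4.png

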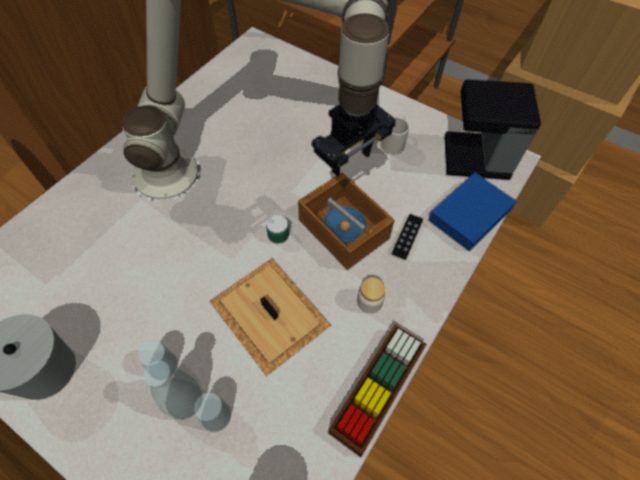

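```bash
python3 - <<'E'
from m import *
c=cap('wrist'); s=sense(); print(s['joints'].round(1))
im=c['image']; hsv=cv2.cvtColor(im,cv2.COLOR_RGB2HSV)
cv2.imwrite('pics/z4.png',cv2.resize(cv2.cvtColor(im[140:300,250:390],cv2.COLOR_RGB2BGR),None,fx=4,fy=4))
q=rect(c,'bar',(295,140,335,300),.092,(0,0,100),(180,60,255))
# caddy inner/outer corners at rim
for u,v in ((223,94),(414,93),(236,120),(392,119)): print(onz(c,u,v,.098).round(4))
print('pin',onz(c,318,104,.112))
print('ball',onz(c,318,211,.028))
for n in('top','scene'):
    c=cap(n); im=c['image']
    x0,y0,x1,y1=(215,180,320,300) if n=='top' else (290,165,400,270)
    cv2.imwrite(f'pics/z4{n}.png',cv2.resize(cv2.cvtColor(im[y0:y1,x0:x1],cv2.COLOR_RGB2BGR),None,fx=5,fy=5,interpolation=2))
E
```

```text
[  29.6   17.     2.5    0.   -75.5 -135.6]
bar [0.5793 0.1396] [0.017 0.134] 78.68
[0.4503 0.0979 0.098 ]
[0.4946 0.2549 0.098 ]
[0.4733 0.1016 0.098 ]
[0.5099 0.2321 0.098 ]
pin [0.48152062 0.17332613 0.112     ]
ball [0.58154251 0.14466267 0.028     ]
```

View pics/z4.png

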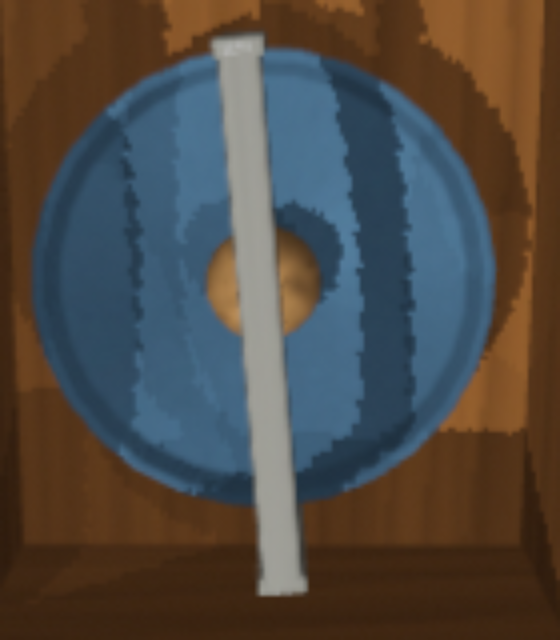

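View pics/z4scene.png

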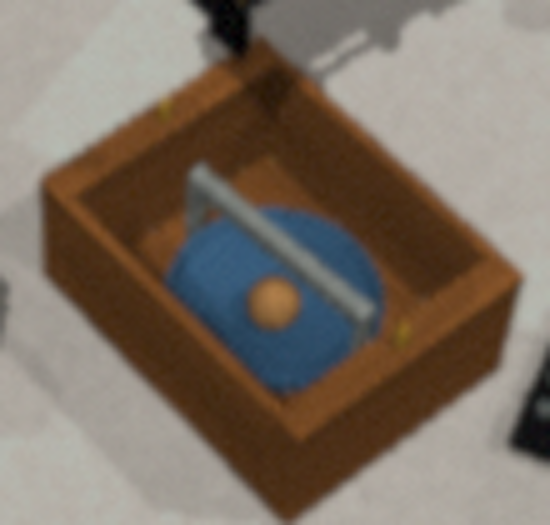

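```bash
python3 - <<'E'
from m import *
c=cap('wrist')
P=[onz(c,309.7,149.5,.092),onz(c,320.5,287.5,.092)]
d=P[1]-P[0];print(P,(P[0]+P[1])/2,np.linalg.norm(d),np.degrees(np.arctan2(d[1],d[0])))
# edges line fits
hsv=cv2.cvtColor(c['image'],cv2.COLOR_RGB2HSV)
m=cv2.inRange(hsv,(0,0,110),(180,50,255)); C=[];
for v in range(160,280,4):
    u=np.where(m[v,300:330])[0]
    if len(u)>3: C.append(onz(c,300+(u.min()+u.max())/2,v,.092)[:2])
C=np.array(C); vx,vy,x,y=cv2.fitLine(C.astype(np.float32),cv2.DIST_HUBER,0,.001,.001).ravel()
print('line',np.degrees(np.arctan2(vy,vx)),x,y,len(C))
# dish rim ellipse
b=cv2.inRange(hsv,(95,90,40),(115,255,255))[140:280,245:390]; b=cv2.morphologyEx(b,cv2.MORPH_CLOSE,np.ones((15,15),np.uint8))
cs,_=cv2.findContours(b,0,1);q=max(cs,key=cv2.contourArea)
pts=np.array([onz(c,245+u,140+v,.034)[:2] for u,v in q[:,0]],np.float32); print('dish',cv2.minEnclosingCircle(pts),cv2.fitEllipse(pts))
for n,E in (('top',None),('scene',((290+200/5,165+172/5),(290+370/5,165+312/5)))):
    if E is None: continue
    c=cap(n); Q=[onz(c,*e,.092) for e in E]; d=Q[1]-Q[0]; print(n,(Q[0]+Q[1])/2,np.linalg.norm(d),np.degrees(np.arctan2(d[1],d[0])))
E
```

```text
[array([0.51472383, 0.15628446, 0.092     ]), array([0.6447891 , 0.12928167, 0.092     ])] [0.57975646 0.14278307 0.092     ] 0.13283872578317554 -11.7285370866498
line -11.594221 0.5672099 0.14458245 30
dish ((0.5798659920692444, 0.1423153281211853), 0.063030906021595) ((0.5798282027244568, 0.14218106865882874), (0.12351084500551224, 0.12478132545948029), 170.0473175048828)
scene [0.58586069 0.14167028 0.092     ] 0.13093476473801385 -11.507630419520083
```

carry_out(
  steps=[
    [[0.1,-0.1,-1,0,0,0.03],[0.2,-0.2,-3,0,0,0.06],[0.2,-0.2,-6,0,0,0.075],[0.2,-0.2,-9,0,0,0.075],[0.2,-0.2,-12,0,0,0.075],[0.2,-0.2,-15,0,0,0.075],[0.2,-0.2,-17,0,0,0.075],[0.2,-0.2,-18,0,0,0.075],[0.2,-0.2,-18,0,0,0.075],[0.2,-0.2,-18,0,0,0.075]],
  ],
  fingers=120,
)

```text
time_s: 17.92
tcp_pos: [0.58, 0.1437, 0.1235]
ee_rot: [[0.201, 0.002, -0.98], [0.98, 0.001, 0.201], [0.001, -1.0, -0.002]]
wrist_force: [0.4, 0.3, -0.1]
gripper_width: 0.528
```

```bash
python3 - <<'E'
from m import *
c=cap('wrist','w5.png');c=cap('scene','s5.png')
s=sense(); print(s['time_s'],s['tcp_pos'],s['ee_rot'].round(4),s['gripper_width'])
E
```

```text
18.025 [0.57993743 0.14371611 0.12354987] [[ 2.016e-01  1.800e-03 -9.795e-01]
 [ 9.795e-01  9.000e-04  2.016e-01]
 [ 1.200e-03 -1.000e+00 -1.600e-03]] 0.5300771505016364
```

View pics/w5.png

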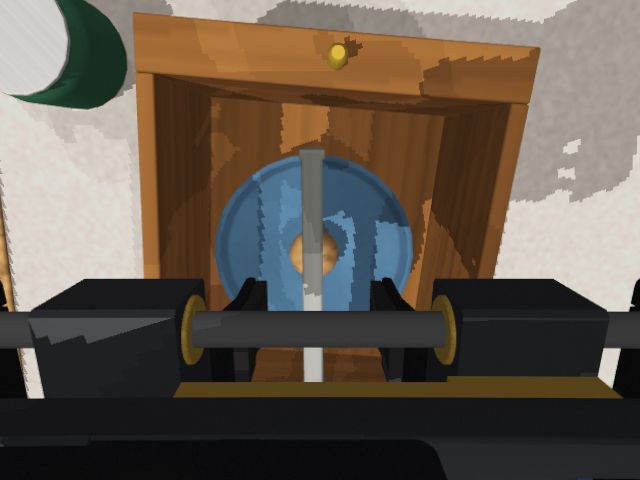

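```bash
python3 - <<'E'
from m import *
c=cap('wrist'); s=sense()
P=[onz(c,312.3,150,.092),onz(c,313.6,300,.092),onz(c,313.6,375,.092)]
d=P[2]-P[0];print(np.degrees(np.arctan2(d[1],d[0])))
X=s['ee_rot'][:,0]; Z=s['ee_rot'][:,2]
for p in P: print(p,(p-s['tcp_pos'])@X,(p-s['tcp_pos'])@Z)
E
```

```text
-11.552914797555376
[0.51468778 0.15541319 0.092     ] -0.0016400204584633854 0.06623614071152657
[0.58598706 0.14105633 0.092     ] -0.0013257975563772165 -0.006493471132592133
[0.62746904 0.1323591  0.092     ] -0.0014803106280678862 -0.04887705752541612
```

carry_out(
  steps=[
    [[0.05,-0.08,0,0,0,0],[0.1,-0.16,-0.5,0,0,0],[0.1,-0.16,-1.5,0,0,0],[0.1,-0.16,-2.5,0,0,0],[0.1,-0.16,-3.5,0,0,0],[0.1,-0.16,-4.1,0,0,0],[0.1,-0.16,-4.35,0,0,0],[0.1,-0.16,-4.35,0,0,0],[0.1,-0.16,-4.35,0,0,0]],
  ],
  fingers=180,
)

```text
time_s: 19.2
tcp_pos: [0.5807, 0.142, 0.0794]
ee_rot: [[0.202, 0.001, -0.979], [0.979, 0.0, 0.202], [0.0, -1.0, -0.001]]
wrist_force: [-0.7, 0.4, -0.3]
gripper_width: 0.294
```

```bash
python3 - <<'E'
from m import *
c=cap('wrist','w6.png')
s=sense(); print(s['time_s'],s['tcp_pos'],s['ee_rot'].round(4),s['gripper_width'],s['wrist_force'])
E
```

```text
19.25 [0.58064763 0.1419434  0.07945717] [[ 2.017e-01  8.000e-04 -9.794e-01]
 [ 9.794e-01  3.000e-04  2.017e-01]
 [ 5.000e-04 -1.000e+00 -7.000e-04]] 0.29142948322717066 [ 0.38012762 -0.56987289 -0.65408196]
```

View pics/w6.png

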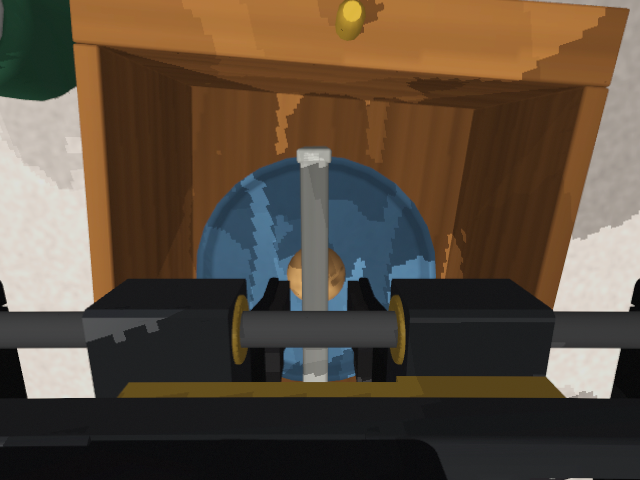

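```bash
python3 - <<'E'
from m import *
c=cap('wrist'); s=sense()
X=s['ee_rot'][:,0]; Z=s['ee_rot'][:,2]
for p in [onz(c,313.7,149,.092),onz(c,315.5,300,.092),onz(c,316,375,.092)]: print(p,(p-s['tcp_pos'])@X,(p-s['tcp_pos'])@Z)
print(proj(c,s['tcp_pos']+[0,0,.012]+.01*X),proj(c,s['tcp_pos']+[0,0,.012]-.01*X))
hsv=cv2.cvtColor(c['image'],cv2.COLOR_RGB2HSV)
print(hsv[300,280:360,2].tolist())
cv2.imwrite('pics/z6.png',cv2.resize(cv2.cvtColor(c['image'][260:400,240:400],cv2.COLOR_RGB2BGR),None,fx=4,fy=4))
E
```

```text
[0.51438272 0.15492577 0.092     ] -0.0006343732495607562 0.06746353635459944
[0.56852016 0.14425609 0.092     ] -0.00016261588598219341 0.012286723462540578
[0.59983038 0.13792824 0.092     ] -4.3612485605841544e-05 -0.019656298319410657
[341.96383307 329.07053216] [290.07731026 329.15020825]
[21, 22, 20, 21, 21, 22, 17, 17, 17, 44, 111, 160, 160, 161, 161, 162, 160, 153, 152, 153, 153, 146, 98, 105, 110, 114, 116, 116, 116, 116, 116, 116, 115, 116, 116, 118, 119, 119, 119, 119, 119, 117, 117, 117, 117, 110, 104, 102, 116, 138, 159, 160, 160, 161, 160, 161, 161, 161, 160, 160, 160, 160, 160, 162, 162, 163, 152, 53, 18, 17, 18, 19, 22, 23, 21, 22, 21, 19, 20, 18]
```

View pics/z6.png

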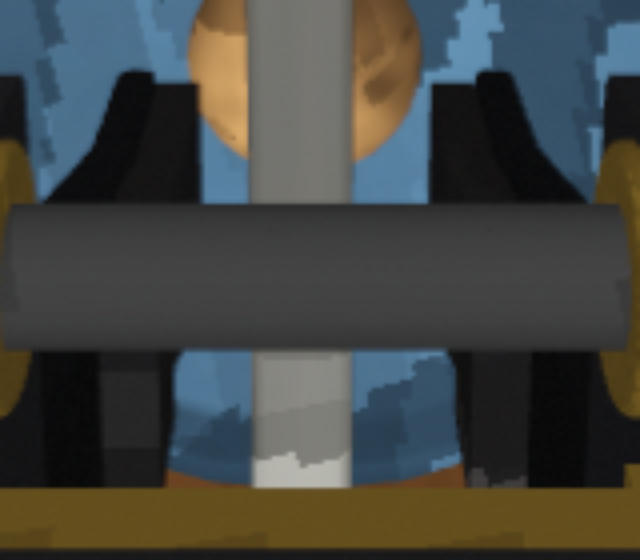

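carry_out(
  steps=[
    [[-0.02,-0.07,0,0,0,0],[-0.03,-0.13,0,0,0,0],[-0.03,-0.13,0,0,0,0]],
  ],
  fingers=205,
)

```text
time_s: 19.68
tcp_pos: [0.5801, 0.1405, 0.0791]
ee_rot: [[0.202, 0.0, -0.979], [0.979, 0.0, 0.202], [0.0, -1.0, -0.0]]
wrist_force: [0.5, 0.1, 0.4]
gripper_width: 0.198
```

```bash
python3 - <<'E'
from m import *
c=cap('wrist'); s=sense(); print(s['tcp_pos'],s['gripper_width'])
v=cv2.cvtColor(c['image'],cv2.COLOR_RGB2HSV)[300,280:360,2]; print(v.tolist())
cv2.imwrite('pics/z7.png',cv2.resize(cv2.cvtColor(c['image'][260:400,240:400],cv2.COLOR_RGB2BGR),None,fx=4,fy=4))
E
```

```text
[0.58012623 0.14050841 0.07911157] 0.19606416520314549
[15, 13, 13, 14, 20, 22, 21, 20, 22, 22, 22, 22, 21, 21, 22, 20, 19, 19, 29, 91, 152, 152, 152, 148, 137, 168, 104, 107, 110, 114, 116, 116, 116, 115, 115, 115, 115, 117, 116, 118, 119, 119, 118, 119, 119, 118, 117, 117, 117, 111, 105, 105, 115, 129, 132, 159, 161, 150, 51, 17, 17, 20, 23, 22, 22, 22, 21, 22, 21, 22, 22, 21, 21, 16, 13, 14, 14, 14, 14, 15]
```

View pics/z7.png

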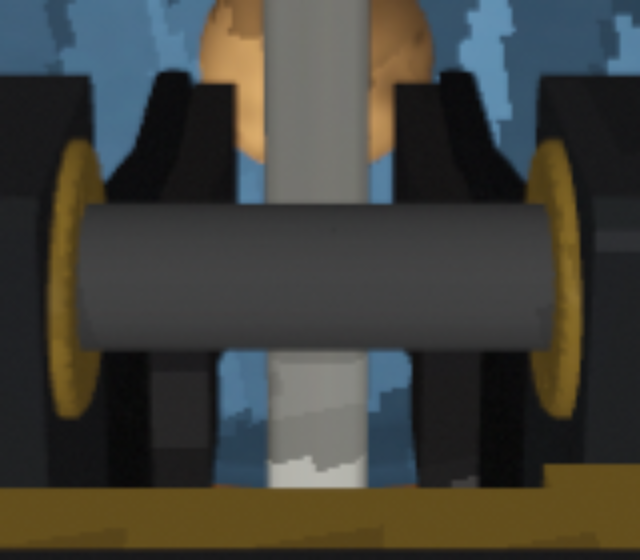

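carry_out(
  steps=[
    [[0,0,0,0,0,0],[0,0,0,0,0,0],[0,0,0,0,0,0]],
  ],
  fingers=218,
)

```text
time_s: 20.1
tcp_pos: [0.5801, 0.1405, 0.079]
ee_rot: [[0.202, 0.0, -0.979], [0.979, 0.0, 0.202], [0.0, -1.0, -0.0]]
wrist_force: [-0.3, 0.1, 0.4]
gripper_width: 0.144
```

carry_out(
  steps=[
    [[0,0,0,0,0,0],[0,0,0,0,0,0],[0,0,0,0,0,0],[0,0,0,0,0,0],[0,0,0,0,0,0],[0,0,0,0,0,0]],
  ],
  fingers=255,
)

```text
time_s: 20.85
tcp_pos: [0.5801, 0.1405, 0.079]
ee_rot: [[0.202, 0.0, -0.979], [0.979, 0.0, 0.202], [0.0, -1.0, -0.0]]
wrist_force: [0.1, -0.4, -0.7]
gripper_width: 0.11
```

```bash
python3 - <<'E'
from m import *
c=cap('wrist','w7.png'); s=sense(); print(s['time_s'],s['tcp_pos'],s['gripper_width'],s['wrist_force'],s['ee_rot'].round(4),s['joints'])
c=cap('scene'); cv2.imwrite('pics/z8.png',cv2.resize(cv2.cvtColor(c['image'][130:280,270:420],cv2.COLOR_RGB2BGR),None,fx=4,fy=4))
E
```

```text
20.9 [0.58014785 0.14058903 0.07905973] 0.10876723170504633 [ 0.55492055  0.39291753 -1.35390492] [[ 2.018e-01  1.000e-04 -9.794e-01]
 [ 9.794e-01  1.000e-04  2.018e-01]
 [ 1.000e-04 -1.000e+00 -1.000e-04]] [ 2.91485355e+01  2.81225825e+01 -1.48059428e+01 -2.43226157e-03
 -4.70625893e+01 -1.30789787e+02]
```

View pics/z8.png

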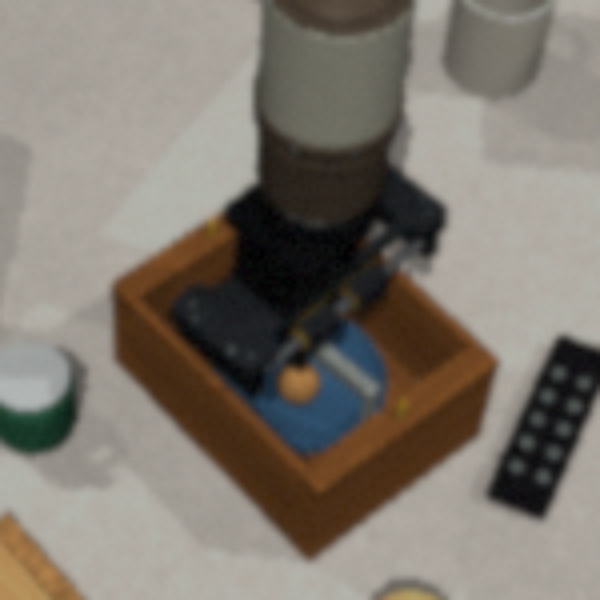

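View pics/w7.png

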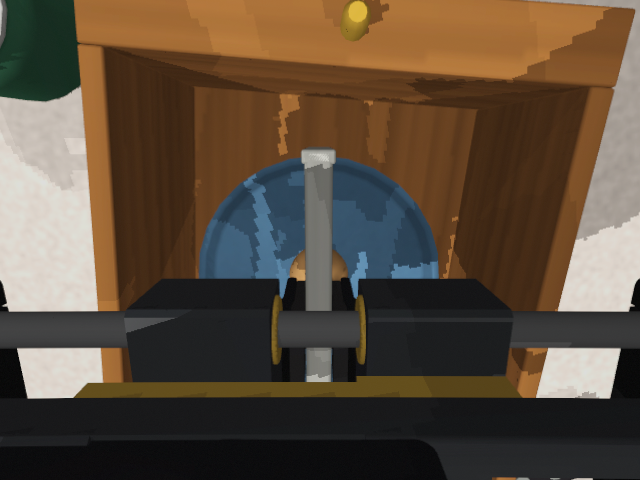

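carry_out(
  steps=[
    [[0,0,0.1,0,0,0],[0,0,0.3,0,0,0],[0,0,0.6,0,0,0],[0,0,1,0,0,0],[0,0,1.4,0,0,0],[0,0,1.8,0,0,0],[0,0,2.2,0,0,0],[0,0,2.5,0,0,0],[0,0,2.7,0,0,0],[0,0,2.8,0,0,0],[0,0,2.8,0,0,0],[0,0,2.8,0,0,0]],
  ],
)

```text
time_s: 22.45
tcp_pos: [0.5801, 0.1405, 0.1069]
ee_rot: [[0.202, -0.0, -0.979], [0.979, -0.0, 0.202], [-0.0, -1.0, 0.0]]
wrist_force: [0.7, -0.6, -2.3]
gripper_width: 0.111
```

```bash
python3 - <<'E'
from m import *
c=cap('wrist','w9.png'); s=sense(); print(s['time_s'],s['tcp_pos'],s['gripper_width'],s['wrist_force'],s['moment'])
c=cap('scene'); cv2.imwrite('pics/z9.png',cv2.resize(cv2.cvtColor(c['image'][130:280,270:420],cv2.COLOR_RGB2BGR),None,fx=4,fy=4))
E
```

```text
22.5 [0.57999025 0.14049335 0.10687955] 0.1060878368046587 [ 0.44508203  0.07171207 -1.00001888] [-0.05868598  0.04900035 -0.03688606]
```

View pics/w9.png

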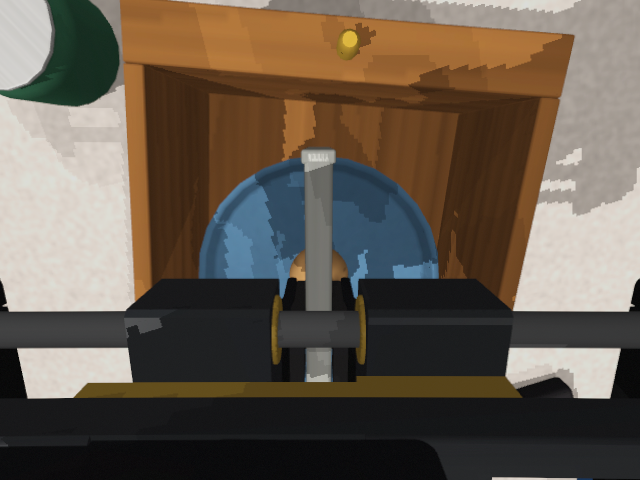

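View pics/z9.png

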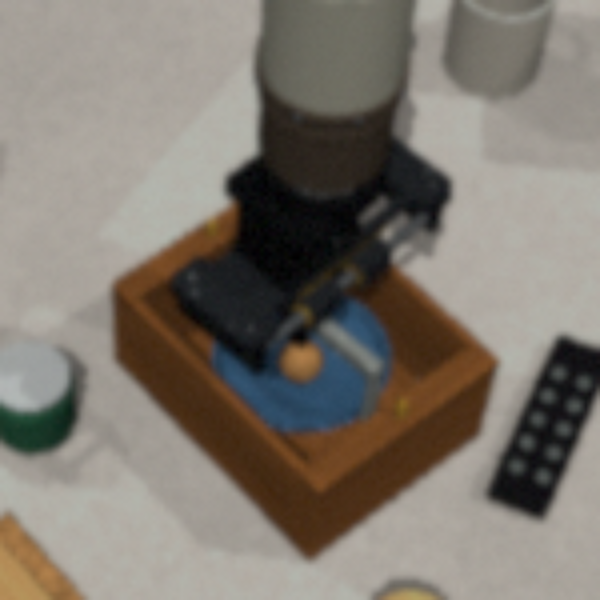

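carry_out(
  steps=[
    [[0,0,0.15,0,0,0],[0,0,0.5,0,0,0],[0,0,1,0,0,0],[0,0,1.6,0,0,0],[0,0,2.3,0,0,0],[0,0,3,0,0,0],[0,0,3.7,0,0,0],[0,0,4.4,0,0,0],[0,0,5.1,0,0,0],[0,0,5.8,0,0,0],[0,0,6.5,0,0,0],[0,0,7.2,0,0,0],[0,0,7.9,0,0,0],[0,0,8.6,0,0,0],[0,0,9.2,0,0,0],[0,0,9.7,0,0,0],[0,0,10.05,0,0,0],[0,0,10.3,0,0,0],[0,0,10.4,0,0,0],[0,0,10.4,0,0,0]],
  ],
)

```text
time_s: 25.05
tcp_pos: [0.5801, 0.1405, 0.211]
ee_rot: [[0.202, -0.0, -0.979], [0.979, -0.0, 0.202], [-0.0, -1.0, 0.0]]
wrist_force: [0.1, 0.5, -1.3]
gripper_width: 0.106
```

```bash
python3 - <<'E'
from m import *
c=cap('wrist','w10.png'); s=sense(); print(s['time_s'],s['tcp_pos'],s['gripper_width'],s['wrist_force'],s['moment'],s['ee_rot'].round(4))
c=cap('scene'); cv2.imwrite('pics/z10.png',cv2.resize(cv2.cvtColor(c['image'][130:280,270:420],cv2.COLOR_RGB2BGR),None,fx=4,fy=4))
E
```

```text
25.1 [0.58003513 0.14051283 0.21089041] 0.11273612619371345 [-0.26124602 -1.02032092 -2.09553381] [ 0.01458716 -0.02633309  0.00935936] [[ 2.018e-01 -3.000e-04 -9.794e-01]
 [ 9.794e-01 -1.000e-04  2.018e-01]
 [-2.000e-04 -1.000e+00  3.000e-04]]
```

View pics/w10.png

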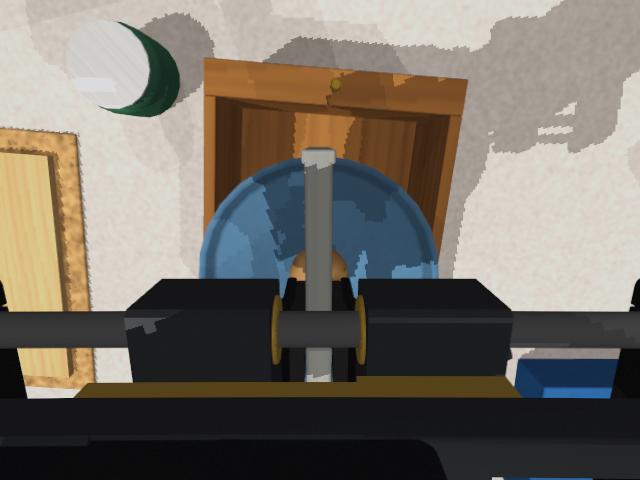

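View pics/z10.png

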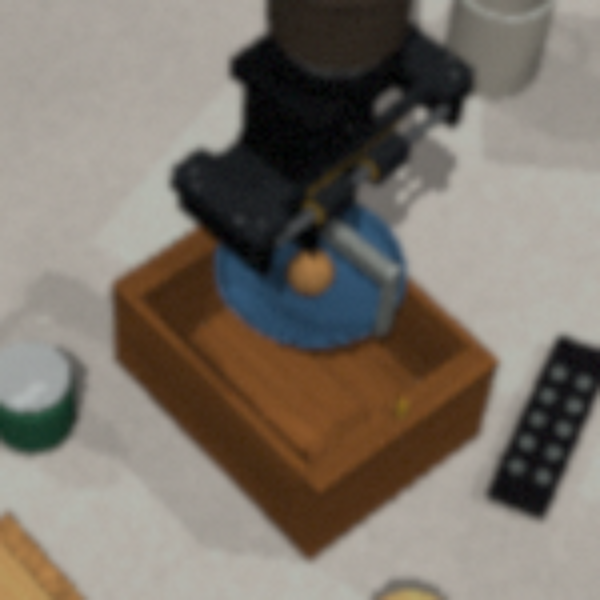

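carry_out(
  steps=[
    [[0,0,0,0,0,0.005],[0,0,0,0,0,0.015],[0,0,0,0,0,0.035],[0,0,0,0,0,0.065],[0,0,0,0,0,0.105],[0,0,0,0,0,0.15],[0,0,0,0,0,0.2],[0,0,0,0,0,0.25],[0,0,0,0,0,0.3],[0,0,0,0,0,0.35],[0,0,0,0,0,0.4],[0,0,0,0,0,0.45],[0,0,0,0,0,0.5],[0,0,0,0,0,0.55],[0,0,0,0,0,0.595],[0,0,0,0,0,0.635],[0,0,0,0,0,0.665],[0,0,0,0,0,0.685],[0,0,0,0,0,0.695],[0,0,0,0,0,0.7]],
  ],
)

```text
time_s: 27.65
tcp_pos: [0.5801, 0.1405, 0.211]
ee_rot: [[-0.477, -0.0, -0.879], [0.879, -0.0, -0.477], [-0.0, -1.0, 0.0]]
wrist_force: [1.1, 0.4, -1.2]
gripper_width: 0.109
```

```bash
python3 - <<'E'
from m import *
c=cap('wrist','w11.png'); s=sense(); print(s['time_s'],s['tcp_pos'],s['gripper_width'],s['wrist_force'],s['ee_rot'].round(4),s['joints'])
E
```

```text
27.7 [0.58009949 0.14053076 0.21104302] 0.11347350461810905 [-0.08542686  0.0621739  -1.43292527] [[-0.4769 -0.     -0.8789]
 [ 0.8789  0.     -0.4769]
 [ 0.     -1.      0.    ]] [ 2.91460743e+01  2.03898547e+01 -5.86613405e+00 -1.41014062e-03
 -6.37445370e+01 -9.06592665e+01]
```

View pics/w11.png

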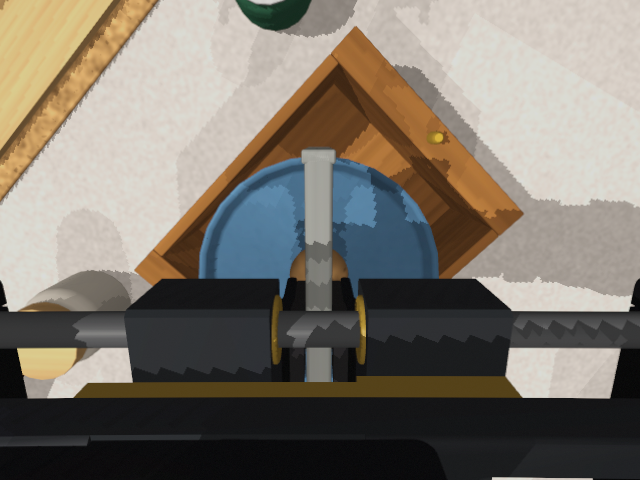

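carry_out(
  steps=[
    [[0,0,0,0,0,0.005],[0,0,0,0,0,0.015],[0,0,0,0,0,0.035],[-0.01,0.02,0,0,0,0.07],[-0.03,0.04,0,0,0,0.115],[-0.04,0.06,0,0,0,0.17],[-0.06,0.09,0,0,0,0.23],[-0.08,0.12,0,0,0,0.29],[-0.1,0.15,0,0,0,0.35],[-0.12,0.18,0,0,0,0.41],[-0.14,0.21,0,0,0,0.47],[-0.16,0.24,0,0,0,0.53],[-0.18,0.27,0,0,0,0.59],[-0.19,0.29,0,0,0,0.645],[-0.2,0.3,0,0,0,0.695],[-0.2,0.3,0,0,0,0.735],[-0.2,0.3,0,0,0,0.765],[-0.2,0.3,0,0,0,0.783],[-0.2,0.3,0,0,0,0.791],[-0.2,0.3,0,0,0,0.794]],
  ],
)

```text
time_s: 30.2
tcp_pos: [0.5781, 0.1435, 0.211]
ee_rot: [[-0.961, -0.0, -0.276], [0.276, 0.0, -0.961], [0.0, -1.0, 0.0]]
wrist_force: [-0.6, 0.2, -1.8]
gripper_width: 0.105
```

carry_out(
  steps=[
    [[0,0,0,0,0,0],[0,0,0,0,0,0],[0,0,0,0,0,0],[0,0,0,0,0,0],[0,0,0,0,0,0],[0,0,0,0,0,0]],
  ],
)

```text
time_s: 30.95
tcp_pos: [0.5781, 0.1435, 0.2111]
ee_rot: [[-0.961, -0.0, -0.276], [0.276, -0.0, -0.961], [0.0, -1.0, 0.0]]
wrist_force: [-0.4, 0.0, -1.9]
gripper_width: 0.106
```

```bash
python3 - <<'E'
from m import *
c=cap('wrist','w12.png'); s=sense(); print(s['time_s'],s['tcp_pos'],s['gripper_width'],s['wrist_force'],s['ee_rot'].round(4),np.degrees(np.arctan2(s['ee_rot'][1,0],s['ee_rot'][0,0])),abs(s['joint_velocities']).max())
cap('scene','s12.png'); cap('top','t12.png')
E
```

```text
31.0 [0.57811741 0.14352812 0.21104028] 0.1086449303745467 [ 0.14056258  0.76706419 -2.41555495] [[-0.9611 -0.     -0.2764]
 [ 0.2764  0.     -0.9611]
 [ 0.     -1.     -0.    ]] 163.95622969276954 0.07791417187116621
```

View pics/w12.png

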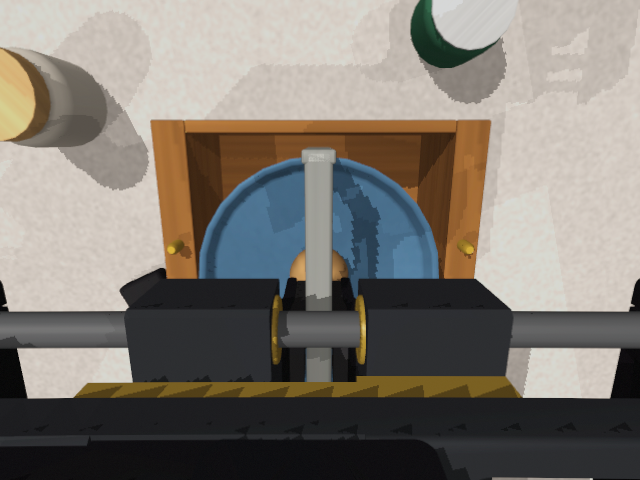

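View pics/s12.png

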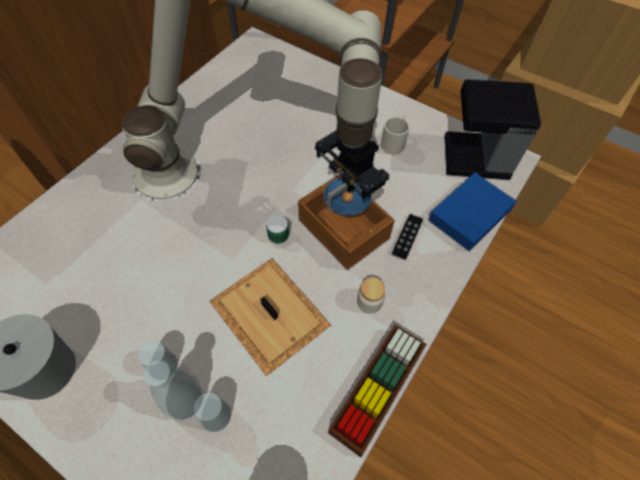

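View pics/t12.png

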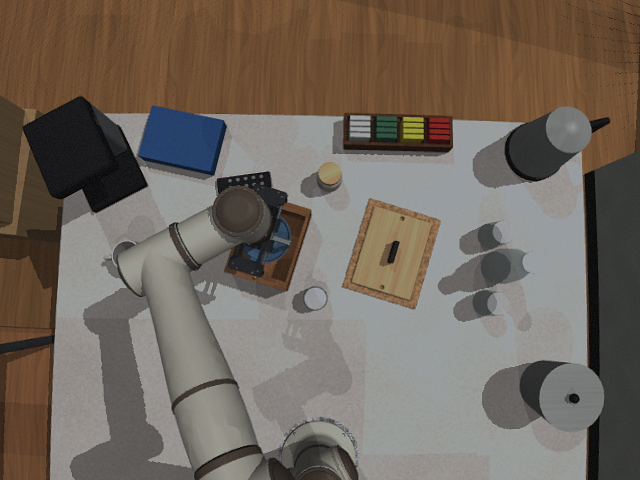

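```bash
python3 -c "
from station import ticket,sense
print(ticket.finish_job()); print(sense()['time_s'])"
```

```text
the job is handed in; nothing more can be done
None
the job is handed in; nothing more can be done
```

The job is done and handed in at about 31 s of robot time, well under the 67 s limit; no verdict is reported.

- **Cover:** I lifted it straight off the pins and lowered it onto the mat until the wrist force showed contact. After release, an even cork border showed all round it in the top and scene views. A numeric check of its position failed, because the colour mask picked up the mat instead of the cover, so I relied on the pictures.
- **Dish:** I gripped it by the middle of the bar and lifted it straight up about 13 cm, so its underside is about 4 cm above the rim. Only then did I turn it +85.6°, because the arch started about 4.4° off the caddy's length.
- **Last checks:**
    - The tool is vertical and still at (0.578, 0.1435, 0.211).
    - The bar lies at about 74°, with the caddy's length at −16°, so it is square across.
    - The ball is in the same place in the dish in every wrist picture.
    - The caddy is centred under the dish to within about 2 mm.
    - The other things on the top show no movement.
- **Disagreement:** The wrist camera's calibration put the jaw centre about 1.3 mm off from what the pads themselves showed. I centred the grasp by the pads.

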